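# Load spare dosing-pump cassettes into the sloped tray

### The arm

A 6-joint arm with a two-finger parallel gripper is mounted at the origin on the work surface. World frame = base frame: x ahead of the robot, y to its left, z up, the work surface at z = 0. Lengths are in mm, angles in degrees, forces in N, time in s.
With the tool pointing down it reaches from about 325 to 925 mm from the base axis. Payload 3.1 kg.
Tool frame: the origin (TCP) lies at the very end of the fingers, on their centre line; the grasp point (between the pads) lies grasp_offset behind it (grasp_offset is the distance from the TCP to the grasp point, in mm); z points along the fingers, x is the direction in which the jaws open and shut, and the axes are right-handed (so a half turn about z gives the same grasp; the last joint's range is limited). The gripper opens to 85 mm and grips with 20 to 120 N. Pads are 22 mm wide; open, the fingers measure 114 mm over their backs; the gripper's body (76 mm by 85 mm) begins 54 mm behind the grasp point. The pads swing forward as they close: fully open they stand 13 mm farther back than shut.
Start: joints at [63.3, 12.427, 92.441, -0, 75.132, -6.429], TCP at [216.523, 586.308, 194.6] pointing down, gripper open.
Joint ranges: [-157.48, 157.48], [-44.54, 120.13], [17.64, 146.25], [-64.5, 244.5], [7.68, 150.69], [-147.95, 147.95]. Speed limits (degrees/s): [159.86, 159.86, 180, 180, 180, 180].

### API

Orientations are given as [roll, pitch, yaw] about the fixed x, y, z axes, in that order (R = Rz(yaw) Ry(pitch) Rx(roll)).
In Python, from station import * gives the robot as it stands. Calls block until the motion is done:
- goto(position, orientation): joint-space move of the TCP to a pose.
- move_l(position, attitude=None, speed=150): straight line of the TCP; attitude=None keeps the orientation; speed is the mean speed in mm/s.
- move_j(angles): joint-space move.
- grip(opening, squeeze=None): finger opening in mm; squeeze is the grip in N (None keeps the last); returns when the fingers have stopped.
- wait(seconds).
- solve_ik(position, orientation): joint angles nearest the present ones, or None.
- get_obs(): the state.
- get_image(name): name is "scene" or "top"; returns the picture (400x640x3 uint8, red, green, blue); there is no depth.
- get_calibration(name): a dict with "fx", "fy", "cx", "cy" (pixels), "R" (3x3) and "t" (3): a world point X has camera coordinates R X + t. Camera axes: x right, y down, z forward; pixel columns grow to the right and rows downward; lengths in mm; the calibration is good to about 2 mm. A picture is of the moment at which its call begins. get_calibration takes no time and is no camera call.
A pose or a line that the arm cannot do raises Unreachable and nothing moves.
- sign_off(): hands the job in, once; it reports no verdict.
Trained networks look in the newest picture that a camera, given by its name, has taken for a name from the list of things; names that differ only in an ending like _2 or _b are one class to them, and where a whole thing is asked for, a point or a joint stands for the part that bears it (a point fixed in the world has none). Each returns a list of dicts, best first, with "score" (0 to 1); they miss things now and then, are a little off and sometimes report something else, mostly with a low value. They report only what shows in the picture. A call takes as long as a camera call. They do not tell look-alikes from the thing itself.
- spot_in(name, camera): "extent" ([centre column, centre row, width, height] in pixels, round what is visible of it).
- regions_of(name, camera): "region" (400x640 bool, what is visible of it) and "extent" ([centre column, centre row, width, height] in pixels, round what is visible of it).
The state is a dict: "t": time; "joint_pos": joint angles; "qvel": joint speeds; "effort": joint torques, N m; "tcp_pos": TCP position; "ee_rot": TCP orientation; "wrist_force": force on the tool from outside, world axes, zero at the start; "moment": the same for the moment, N m; "grip_width": finger opening in mm.
Only numpy, scipy, OpenCV 4.12 (cv2) and the standard library are available. Lean on these libraries where they do the work, as an engineer would, in place of code of your own. Each camera call takes 0.05 s, during which the arm holds its last target.

### The job

Take the white pump cassette out of the grey bin, set it down flat on the bench and let go, then take it again by its two short ends. Lay it flat in the upper half of the tray's empty lane and slide it down until it rests against the stop at the low end; also push the cassette that is stuck part-way in the other lane down against the stop. Both must end lying flat, hub side up, each in its own lane, let go; leave the other things on the bench where they are.

Things in the scene. Friction and masses are not known exactly. Their poses are not given: they have to be found in the camera images.
- tray: Fixed two-lane tray, black walls, grey bed sloping 0.26 rad (15 deg) down along its +x. Origin: centre of the bed's upper face, 42 mm above the bench; x downhill along the bed, y across the lanes, z square to the bed, so its orientation includes the slope. Bed from x = -100 mm (upper end, open) to +100 mm, where an aluminium stop plate 38 mm high closes both lanes.
- free_lane (a point): Middle of the empty lane, on the bed, 25 mm to the tray's -y side; axes as the tray's. The lane is 46 mm wide inside; walls 4 mm thick rise 38 mm above the bed, higher than a cassette. A cassette against the stop has its centre 71 mm downhill of this point. Cassettes do not slide on the bed by themselves: they must be pushed.
- stuck_lane (a point): Middle of the other lane, alike, 25 mm to the tray's +y side, on the bed; axes as the tray's. The stuck cassette lies in it. Tray and bin stand one to the left and one to the right of the robot's middle line, in either order; the bench between them (within 80 mm of that line, 0.45 to 0.62 m ahead of the base axis) is clear for putting things down.
- bin: Fixed grey open bin, outside 73 x 190 x 48 mm (x, y, z), walls 5 mm, inner floor 8 mm above the bench. Origin: centre of its underside; x across its narrow width, y along its length. The cassette lies across it, and its walls leave no room for fingers at the cassette's ends.
- new_mid (a point): Centre, half-way up, of the white cassette in the bin: block 58 (its x) x 40 (its y) x 28 mm with a round hub 32 mm across, 4 mm high, amid its top; this point is 16 mm above its underside; z is up. 80 to 170 g. In the bin only its long sides can be taken (40 mm grasp across its y). In the lane its x lies along the lane, either way round.
- old_mid (a point): Centre, half-way up, of an identical cassette, stuck part-way down its lane, flat on the bed, its x (58 mm) along the lane.
- dropper: Loose dropper bottle standing on the bench, diameter 42, height 105 mm; origin at the centre of its underside. Leave alone.
- salts: Loose small glass jar with lid standing on the bench, diameter 64, height 75 mm; origin at the centre of its underside. Leave alone.
- tee: Loose black plastic pipe tee, 70 x 46 x 24 mm, lying on the bench; origin under its middle. Leave alone.
Things that resemble listed ones, but are neither listed nor needed, are in the scene too. Leave any blue look-alike of the part that bears new_mid alone. Leave any red look-alike of the part that bears old_mid alone.

How it is judged (in metres and radians):
On the way, in this order (a step that is already met when the one before it is completed fails the run):
1. the cassette from the bin lies flat on the bench, let go (height (world z) of new_mid below 0.0195 m and angle between new_mid's own z axis and vertical below 0.1 rad and linear speed of new below 0.01 m/s and contact force between the fingers and new below 0.05 N), for 0.2 s.
2. it lies flat on the bed in the upper half of the empty lane (y of new_mid in the frame of tray between -0.031 and -0.019 m and z of new_mid in the frame of tray between 0.012 and 0.02 m and angle between the z axis of new_mid and the z axis of tray, either way round below 0.08 rad and angle between the x axis of new_mid and the x axis of tray, either way round below 0.2 rad and x of new_mid in the frame of tray between -0.085 and 0 m), for 0.1 s.
At the end, for the whole second after the job is handed in: Both cassettes lie flat on the tray's bed, hub up, each in its own lane (the one from the bin in the -y lane, the other in the +y lane), within 3 mm of the stop, let go and at rest (y of new_mid in the frame of tray between -0.031 and -0.019 m and z of new_mid in the frame of tray between 0.012 and 0.02 m and angle between the z axis of each of new_mid, old_mid and the z axis of tray, either way round below 0.08 rad and angle between the x axis of each of new_mid, old_mid and the x axis of tray, either way round below 0.2 rad and x of new_mid in the frame of tray between 0.068 and 0.074 m and y of old_mid in the frame of tray between 0.019 and 0.031 m and z of old_mid in the frame of tray between 0.012 and 0.02 m and x of old_mid in the frame of tray between 0.068 and 0.074 m and angle between each of new_mid, old_mid's own z axis and vertical below 0.5 rad and contact force between the fingers and new below 0.05 N and linear speed of each of new, old below 0.01 m/s and contact force between the fingers and old below 0.05 N); the robot touches nothing.
It fails at once if the dropper bottle was moved more than 30 mm or tipped over (distance of dropper from where it was at the start of the episode above 0.03 m or angle between dropper's own z axis and vertical above 0.5 rad).
It fails at once if the small jar was moved more than 30 mm or tipped over (distance of salts from where it was at the start of the episode above 0.03 m or angle between salts's own z axis and vertical above 0.5 rad).
It fails at once if the pipe tee was moved more than 30 mm (distance of tee from where it was at the start of the episode above 0.03 m).
It also fails if it takes over 72 s, if anything falls off the work surface, if the arm or the gripper's body presses on something with over 40 N, if the wrist force passes 120 N, or if a joint passes its speed limit or range.

## Working session

There is one attempt and no reset: what is moved stays moved. The work goes in short steps, each a Python script; the robot and the scene stay as the last script left them, time stands still between calls to the robot, and variables do not carry over. Pictures are saved under pics/ and viewed, and the job is handed in when it is done.

```bash
mkdir -p pics; ls; python3 - <<'E'
from station import *
import cv2
for n in ("scene","top"):
    im=get_image(n); cv2.imwrite(f"pics/{n}0.png",im[:,:,::-1])
    c=get_calibration(n); print(n,c)
    for k in ("tray","bin","new_mid","old_mid","dropper","salts","tee"):
        for d in spot_in(k,n)[:4]: print(k,[round(v) for v in d["extent"]],round(d["score"],2))
o=get_obs(); print(o)
try: print(grasp_offset)
except Exception as e: print(e)
E
```

```text
pics
scene {'fx': 408.59934226752034, 'fy': 408.59934226752034, 'cx': 315.5443560152192, 'cy': 199.11678898452112, 'R': array([[ 0.40499893,  0.91431604,  0.00142754],
       [ 0.68427939, -0.30206726, -0.66371461],
       [-0.6064137 ,  0.26978054, -0.74798455]]), 't': array([-265.06374381, -344.35364177, 1322.49157561])}
tray [384, 172, 84, 89] 0.79
tray [386, 159, 26, 23] 0.74
bin [207, 229, 86, 50] 0.96
new_mid [188, 197, 25, 30] 0.8
new_mid [197, 287, 36, 27] 0.66
new_mid [204, 225, 24, 19] 0.55
old_mid [386, 160, 23, 26] 0.79
old_mid [421, 156, 25, 17] 0.62
old_mid [343, 138, 22, 21] 0.58
dropper [388, 240, 26, 38] 0.63
salts [278, 292, 32, 42] 0.59
tee [320, 265, 39, 26] 0.9
top {'fx': 450.000009333076, 'fy': 450.000009333076, 'cx': 317.4707078923608, 'cy': 195.34766671651803, 'R': array([[-0.00696868, -0.99981973, -0.01766196],
       [-0.98647079,  0.00976647, -0.16364597],
       [ 0.16378896,  0.01628261, -0.98636102]]), 't': array([  67.33066794,  555.37632941, 1024.18758321])}
tray [252, 200, 53, 94] 0.74
bin [434, 206, 84, 47] 0.89
new_mid [444, 261, 21, 24] 0.93
new_mi
[... 186 characters left out ...]
[350, 134, 34, 24] 0.86
{'t': 0.8, 'joint_pos': array([ 6.33020081e+01,  1.24254752e+01,  9.24396946e+01,  8.44225733e-04,
        7.51341732e+01, -6.42855608e+00]), 'qvel': array([ 0.02436829, -0.0228164 ,  0.0320387 ,  0.07263974, -0.06592672,
       -0.06444272]), 'effort': array([-6.23406449e-04, -3.96834791e+01, -3.04232490e+01, -1.46004677e-04,
        5.71547571e-04,  3.73361075e-06]), 'tcp_pos': array([216.50288113, 586.31864366, 194.63373023]), 'ee_rot': array([-1.79999263e+02, -7.44302198e-04,  6.97303476e+01]), 'wrist_force': array([ 0.38835148, -0.30916241,  0.79742738]), 'moment': array([ 0.01595768, -0.04257639, -0.02512226]), 'grip_width': 85.47480585233242}
18.700000000000003
```

```bash
python3 - <<'E'
import cv2
a=cv2.imread("pics/scene0.png");b=cv2.imread("pics/top0.png")
cv2.imwrite("pics/s_crop.png",cv2.resize(a[100:320,130:470],None,fx=2.3,fy=2.3,interpolation=cv2.INTER_CUBIC))
cv2.imwrite("pics/t_crop.png",cv2.resize(b[90:310,200:500],None,fx=2.6,fy=2.6,interpolation=cv2.INTER_CUBIC))
E
```

```text
(no output)
```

View pics/s_crop.png

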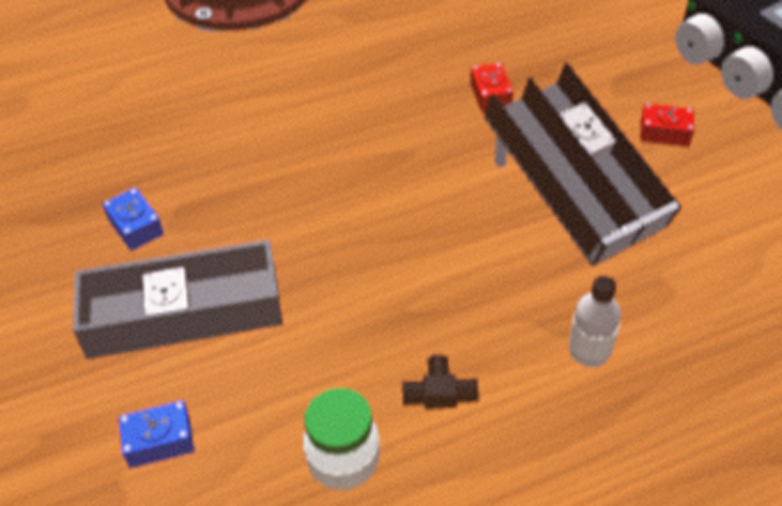

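View pics/t_crop.png

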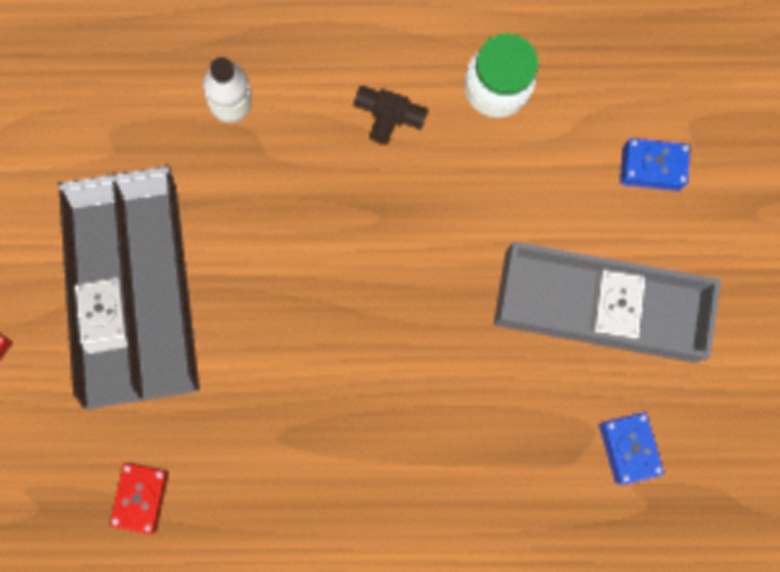

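The task's cassette is the white one in the bin, at top (437,207) and scene (202,227). The blue ones at top (444,261) and (453,153) are look-alikes outside the bin. The stuck one is the white one in the left lane at top (238,211); the red ones at (254,281) and near the left edge are look-alikes. The tray's stop is on the far side, and the free lane is the right-hand (-y) one. Next I fit poses from both cameras.

```bash
cat > h.py <<'E'
from station import *
import numpy as np, cv2
from scipy.optimize import minimize, least_squares
from scipy.spatial.transform import Rotation as Rt
C={n:get_calibration(n) for n in ("scene","top")}
def proj(n,X):
    c=C[n]; p=np.atleast_2d(X)@c["R"].T+c["t"]
    return np.c_[c["fx"]*p[:,0]/p[:,2]+c["cx"],c["fy"]*p[:,1]/p[:,2]+c["cy"]]
def box(x0,x1,y0,y1,z0,z1): return np.array([[x,y,z] for x in(x0,x1) for y in(y0,y1) for z in(z0,z1)],float)
def Rz(a): return Rt.from_euler('z',a,degrees=True).as_matrix()
def hullmask(n,X,s=8):
    h=cv2.convexHull((proj(n,X)).astype(np.float32))[:,0]
    m=np.zeros((400*2,640*2),np.uint8)
    cv2.fillPoly(m,[np.round((h*2+0.5)*256).astype(np.int32)],255,cv2.LINE_AA,8)
    return cv2.resize(m,(640,400),interpolation=cv2.INTER_AREA)/255.
def fit(model,masks,p0,scale=(6,6,3)):
    ms={n:cv2.GaussianBlur(m.astype(np.float32),(0,0),1.0) for n,m in masks.items()}
    def cost(q):
        p=np.array(p0)+q*np.array(scale); X=model(p)
        return sum(((cv2.GaussianBlur(hullmask(n,X),(0,0),1.0)-ms[n])**2).sum() for n in ms)
    r=minimize(cost,np.zeros(3),method="Nelder-Mead",options=dict(initial_simplex=np.array([[0,0,0],[1.5,0,0],[0,1.5,0],[0,0,1.5]]),xatol=.01,fatol=.05))
    return np.array(p0)+r.x*np.array(scale),r.fun
def at(p,X,z=0): return X@Rz(p[2]).T+[p[0],p[1],z]
SL=Rt.from_euler('y',np.degrees(0.26)).as_matrix() if 0 else Rt.from_euler('y',0.26).as_matrix()
def TR(p): return Rz(p[2])@SL, np.array([p[0],p[1],42.])
def traypt(p,X):
    R,t=TR(p); return np.atleast_2d(X)@R.T+t
def back(n,uv,z):
    c=C[n]; d=c["R"].T@np.array([(uv[0]-c["cx"])/c["fx"],(uv[1]-c["cy"])/c["fy"],1]); o=-c["R"].T@c["t"]
    return o+d*(z-o[2])/d[2]
def draw(im,n,pts,edges,col,s,off):
    q=(proj(n,pts)-off+.5)*s
    for a,b in edges: cv2.line(im,tuple(int(v) for v in q[a]),tuple(int(v) for v in q[b]),col,1,cv2.LINE_AA)
BE=[(0,1),(2,3),(4,5),(6,7),(0,2),(1,3),(4,6),(5,7),(0,4),(1,5),(2,6),(3,7)]
E
python3 - <<'E'
from h import *
M={}
ims={n:get_image(n) for n in C}
for n in C:
    for k in ("tray","bin","new_mid","old_mid","dropper","salts","tee"):
        M[n,k]=regions_of(k,n)
        print(n,k,[([round(v) for v in d["extent"]],int(d["region"].sum()),round(d["score"],2)) for d in M[n,k][:5]])
import pickle; pickle.dump((M,ims),open("m.pkl","wb"))
print(back("top",(252,200),50),back("top",(434,206),30),back("top",(437,207),40))
E
```

```text
scene tray [([383, 172, 85, 88], 3436, 0.91)]
scene bin [([278, 292, 32, 44], 1171, 0.41)]
scene new_mid [([197, 290, 31, 29], 665, 0.92), ([205, 226, 21, 24], 328, 0.77), ([187, 195, 23, 26], 381, 0.58)]
scene old_mid [([419, 156, 28, 18], 388, 0.66), ([342, 137, 21, 26], 285, 0.62)]
scene dropper [([389, 240, 24, 39], 660, 0.77), ([321, 264, 34, 24], 464, 0.45)]
scene salts []
scene tee [([319, 266, 35, 22], 482, 0.56)]
top tray [([251, 200, 51, 95], 3579, 0.86)]
top bin [([435, 209, 84, 45], 2217, 0.59)]
top new_mid [([446, 261, 19, 20], 449, 0.95), ([451, 156, 24, 13], 457, 0.87), ([437, 207, 22, 28], 456, 0.82)]
top old_mid [([240, 211, 21, 27], 480, 0.81), ([253, 282, 26, 26], 477, 0.78), ([189, 225, 31, 24], 445, 0.75)]
top dropper [([286, 126, 21, 21], 333, 0.89)]
top salts [([394, 118, 25, 33], 675, 0.77)]
top tee [([348, 133, 30, 23], 340, 0.57)]
[545.66652585 218.03812616  50.        ] [ 530.01187106 -216.05524187   30.        ] [ 526.15738607 -220.58448353   40.        ]
```

```bash
cat > fitall.py <<'E'
from h import *
import pickle
def neutral(im):
    h=cv2.cvtColor(cv2.GaussianBlur(im,(0,0),.6),cv2.COLOR_RGB2HSV); f=im.astype(int)
    return ((f.max(2)-f.min(2))<45)
def comp(m,box,fill=True):
    u,v,w,h=box; r=np.zeros(m.shape,np.uint8); y0,y1,x0,x1=int(v-h/2-5),int(v+h/2+6),int(u-w/2-5),int(u+w/2+6)
    r[y0:y1,x0:x1]=m[y0:y1,x0:x1]
    k,l,s,_=cv2.connectedComponentsWithStats(r); i=1+np.argmax(s[1:,4]); mm=(l==i).astype(np.uint8)
    c,_=cv2.findContours(mm,cv2.RETR_EXTERNAL,cv2.CHAIN_APPROX_NONE); cv2.drawContours(mm,c,-1,1,-1)
    return mm
TB=np.vstack([box(-100,104,-52,52,-4,38)])
BB=box(-36.5,36.5,-95,95,0,48)
E
python3 - <<'E'
from fitall import *
M,ims=pickle.load(open("m.pkl","rb"))
N={n:neutral(ims[n]) for n in C}
mt={"scene":comp(N["scene"],(384,172,84,89)),"top":comp(N["top"],(252,200,53,94))}
mb={"scene":comp(N["scene"],(207,229,86,50)),"top":comp(N["top"],(434,206,84,47))}
for n in C: print(n,mt[n].sum(),mb[n].sum())
rt=rb=None
for cams in (("scene","top"),("top",),("scene",)):
    pt,ct=fit(lambda p:traypt(p,TB),{n:mt[n] for n in cams},(545,218,5))
    pb,cb=fit(lambda p:at(p,BB),{n:mb[n] for n in cams},(530,-216,-7))
    print(cams,pt.round(2),round(ct),pb.round(2),round(cb))
    if rt is None: rt,rb=pt,pb
pickle.dump((rt,rb),open("fit.pkl","wb"))
for n,(x0,y0,w,h,s) in {"scene":(140,100,320,200,2.4),"top":(210,130,280,150,2.8)}.items():
    im=cv2.resize(ims[n][y0:y0+h,x0:x0+w,::-1],None,fx=s,fy=s,interpolation=cv2.INTER_CUBIC)
    draw(im,n,traypt(rt,TB),BE,(0,255,255),s,(x0,y0)); draw(im,n,at(rb,BB),BE,(0,255,0),s,(x0,y0))
    draw(im,n,traypt(rt,box(-100,100,-48,-2,0,0)),BE,(255,0,255),s,(x0,y0))
    cv2.imwrite(f"pics/fit_{n}.png",im)
E
```

```text
scene 3545 3237
top 3986 2743
('scene', 'top') [541.88 223.48   9.16] 324 [ 531.07 -212.85  -11.17] 87
('top',) [540.51 223.77   8.75] 42 [ 531.02 -213.44  -11.65] 17
('scene',) [546.43 221.01   9.34] 200 [ 531.   -212.21  -11.15] 64
```

View pics/fit_scene.png

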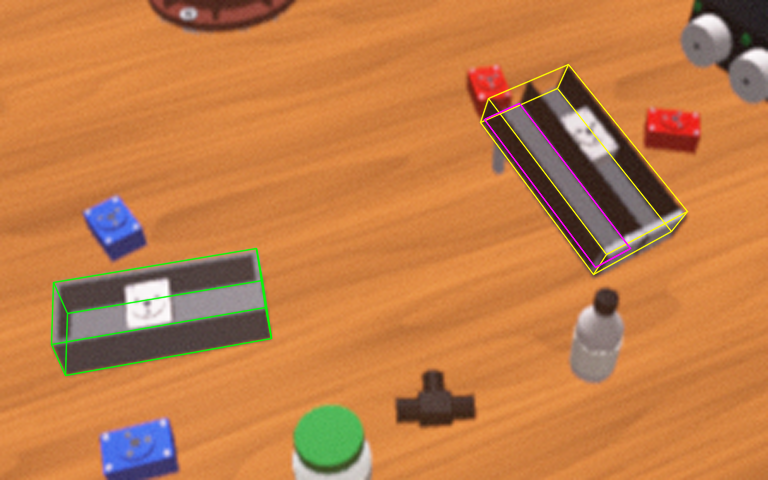

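View pics/fit_top.png

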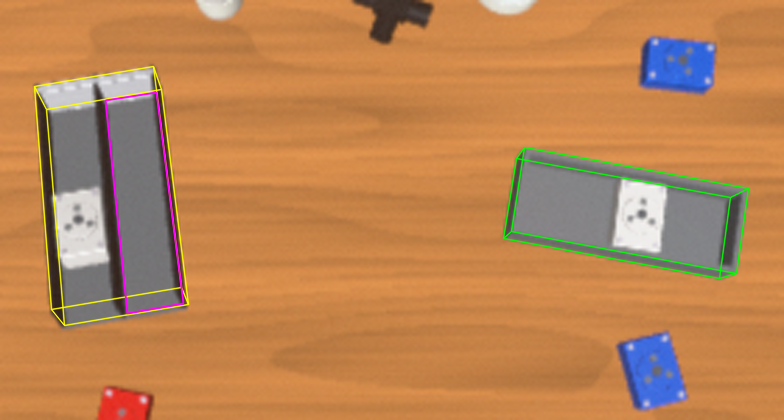

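Both fits follow the images. The tray's open top end isn't convex, so I refit it as a union of slabs and fit the cassettes from their white tops.

```bash
cat >> fitall.py <<'E'
TP=[box(-100,100,-52,52,-4,0),box(-100,100,-52,-48,-4,38),box(-100,100,-2,2,-4,38),box(-100,100,48,52,-4,38),box(100,104,-52,52,-4,38)]
def fitU(parts,masks,p0,scale=(6,6,3)):
    ms={n:cv2.GaussianBlur(m.astype(np.float32),(0,0),1.0) for n,m in masks.items()}
    def cost(q):
        p=np.array(p0)+q*np.array(scale)
        return sum(((cv2.GaussianBlur(np.max([hullmask(n,traypt(p,X)) for X in parts],0),(0,0),1.0)-ms[n])**2).sum() for n in ms)
    r=minimize(cost,np.zeros(3),method="Nelder-Mead",options=dict(initial_simplex=np.array([[0,0,0],[1.,0,0],[0,1.,0],[0,0,1.]]),xatol=.02,fatol=.1,maxfev=150))
    return np.array(p0)+r.x*np.array(scale),r.fun
# white cassette: top face mask
def white(im,box_):
    u,v,w,h=box_; f=im.astype(int); m=(f.min(2)>150).astype(np.uint8)
    return comp(m,box_)
CT=np.vstack([box(-29,29,-20,20,-16,12)]); TOP=box(-29,29,-20,20,12,12)
E
cat > run.py <<'E'
from fitall import *
M,ims=pickle.load(open("m.pkl","rb"))
N={n:neutral(ims[n]) for n in C}
mt={"scene":comp(N["scene"],(384,172,84,89)),"top":comp(N["top"],(252,200,53,94))}
for cams in (("scene","top"),("top",),("scene",)):
    pt,ct=fitU(TP,{n:mt[n] for n in cams},(542,223,9)); print(cams,pt.round(2),round(ct))
    if len(cams)==2: rt=pt
_,rb=pickle.load(open("fit.pkl","rb")); pickle.dump((rt,rb),open("fit.pkl","wb"))
for nm,bx in (("new",{"scene":(202,227,24,28),"top":(437,207,21,28)}),("old",{"scene":(386,159,26,26),"top":(239,211,24,32)})):
    w={n:white(ims[n],bx[n]) for n in C}
    for n in C:
        uv=np.argwhere(w[n]); r=cv2.minAreaRect(uv[:,::-1].astype(np.float32)); print(nm,n,w[n].sum(),r, back(n,uv.mean(0)[::-1],36).round(1))
    if nm=="new":
        for cams in (("scene","top"),("top",),("scene",)):
            p,c=fit(lambda p:at(p,TOP,24),{n:w[n] for n in cams},(526,-220,78)); print(nm,cams,p.round(2),round(c))
E
python3 run.py
```

```text
('scene', 'top') [541.04 223.3    8.28] 172
('top',) [539.65 223.98   8.46] 43
('scene',) [545.19 221.56   9.02] 87
new scene 357 ((200.81082153320312, 226.3648681640625), (18.412687301635742, 20.22107696533203), 80.53767395019531) [ 528.7 -224.1   36. ]
new top 425 ((438.46160888671875, 206.80772399902344), (17.4888973236084, 25.055015563964844), 7.125016689300537) [ 527.2 -224.6   36. ]
new ('scene', 'top') [ 528.12 -227.12   85.59] 274
new ('top',) [ 526.04 -224.15   91.92] 160
new ('scene',) [ 529.64 -223.1    80.48] 103
old scene 259 ((384.8465270996094, 155.03466796875), (23.6408748626709, 11.961156845092773), 50.710594177246094) [489.9 272.2  36. ]
old top 456 ((238.19232177734375, 211.03848266601562), (27.659744262695312, 16.992759704589844), 82.87498474121094) [521.  252.7  36. ]
```

```bash
cat > run2.py <<'E'
from fitall import *
M,ims=pickle.load(open("m.pkl","rb")); rt,rb=pickle.load(open("fit.pkl","rb"))
w={n:white(ims[n],b) for n,b in {"scene":(202,227,24,28),"top":(437,207,21,28)}.items()}
for cams in (("scene","top"),("top",),("scene",)):
    p,c=fit(lambda p:at(p,TOP,24),{n:w[n] for n in cams},(526,-224,-10)); print("new",cams,p.round(2),round(c))
    if len(cams)==2: pn=p
for n,(x0,y0,w,h,s) in {"scene":(330,120,110,90,7),"top":(210,140,100,110,5.4)}.items():
    im=cv2.resize(ims[n][y0:y0+h,x0:x0+w,::-1],None,fx=s,fy=s,interpolation=cv2.INTER_CUBIC)
    for X in TP: draw(im,n,traypt(rt,X),BE,(0,255,255),s,(x0,y0))
    cv2.imwrite(f"pics/tf_{n}.png",im)
for n,(x0,y0,w,h,s) in {"top":(390,170,100,75,7.5)}.items():
    im=cv2.resize(ims[n][y0:y0+h,x0:x0+w,::-1],None,fx=s,fy=s,interpolation=cv2.INTER_CUBIC)
    draw(im,n,at(pn,TOP,24),BE,(0,255,255),s,(x0,y0));draw(im,n,at(rb,BB),BE,(0,255,0),s,(x0,y0));
    cv2.imwrite(f"pics/nf_{n}.png",im)
E
python3 run2.py
```

```text
new ('scene', 'top') [ 527.22 -224.2   -10.51] 13
new ('top',) [ 527.58 -224.54   -9.21] 2
new ('scene',) [ 526.85 -223.67  -11.14] 11
```

View pics/tf_scene.png

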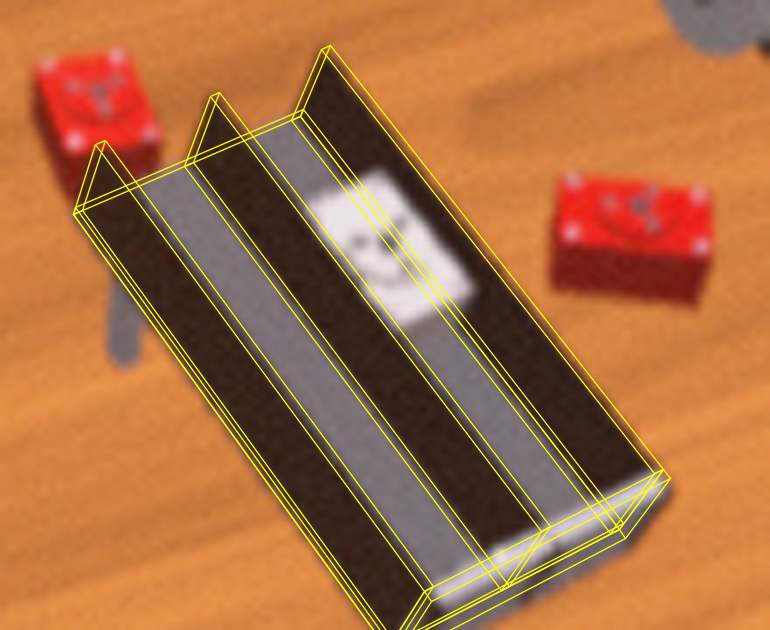

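View pics/tf_top.png

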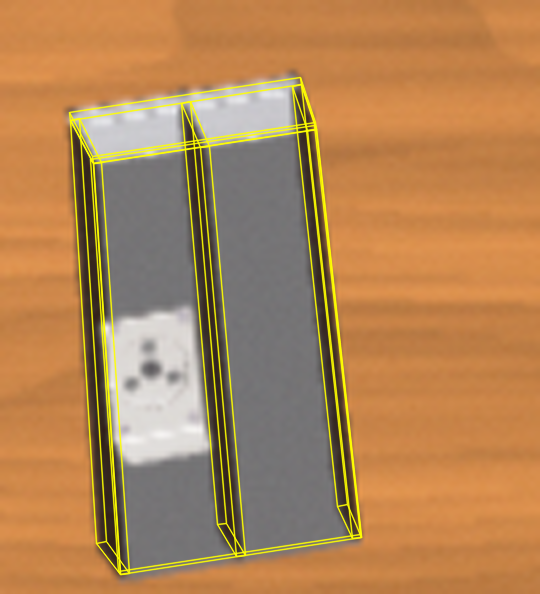

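View pics/nf_top.png

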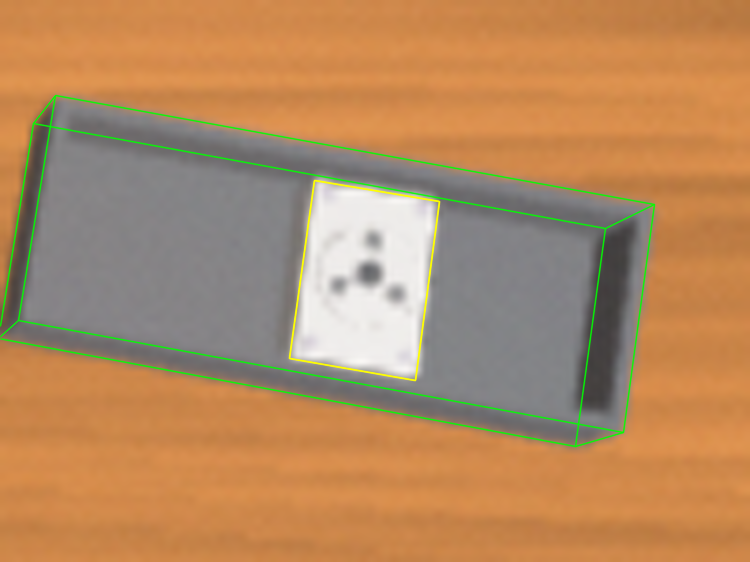

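```bash
cat >> h.py <<'E'
def down(yaw): return [180,0,yaw]
def trayor(p,flip=False):
    R,_=TR(p); R=R@np.diag([1,-1,-1])
    if flip: R=R@np.diag([-1,-1,1])
    return Rt.from_matrix(R).as_euler('xyz',degrees=True).tolist()
def st(s=""):
    o=get_obs(); print(s,"t",round(o["t"],2),"tcp",o["tcp_pos"].round(1),"rot",o["ee_rot"].round(1),"F",o["wrist_force"].round(1),"w",round(o["grip_width"],1),"j6",round(o["joint_pos"][5],1))
E
python3 - <<'E'
from h import *
import pickle
rt,_=pickle.load(open("fit.pkl","rb"))
def s(n,*a):
    r=solve_ik(*a); print(n,None if r is None else np.round(r,0))
for y in (79.5,-100.5):
    s("pick%g"%y,[527.2,-224.2,10],down(y)); s("hi%g"%y,[527.2,-224.2,130],down(y))
for y in (98.4,-81.6,8.4,-171.6):
    s("put%g"%y,[530,0,3],down(y))
for f in (0,1):
    for x in (-75,-45,28):
        for ly in(-25,25): s(f"tray f{f} x{x} y{ly}",traypt(rt,[x,ly,4])[0].tolist(),trayor(rt,f))
        s("hi",traypt(rt,[x,-25,100])[0].tolist(),trayor(rt,f))
print(trayor(rt),rt)
for n,uv in (("dropper",(288,131)),("tee",(349,134)),("salts",(392,126))): print(n,back("top",uv,5).round(0))
E
```

```text
pick79.5 [ -30.   19.  106.    0.   55. -110.]
hi79.5 [ -30.   10.  103.    0.   67. -110.]
pick-100.5 [-30.  19. 106.  -0.  55.  70.]
hi-100.5 [-30.  10. 103.  -0.  67.  70.]
put98.4 [  -8.   15.  112.   -0.   52. -106.]
put-81.6 [ -8.  15. 112.  -0.  52.  74.]
put8.4 [ -8.  15. 112.  -0.  52. -16.]
put-171.6 None
tray f0 x-75 y-25 [ 13.  18. 102.   1.  75.   4.]
tray f0 x-75 y25 [ 18.  19. 100.   3.  75.   8.]
hi [13. 14. 96.  1. 85.  4.]
tray f0 x-45 y-25 [13. 21. 98.  1. 75.  4.]
tray f0 x-45 y25 [17. 23. 97.  2. 75.  8.]
hi [13. 18. 92.  1. 85.  4.]
tray f0 x28 y-25 [12. 30. 88.  1. 77.  4.]
tray f0 x28 y25 [16. 31. 87.  2. 77.  7.]
hi [12. 27. 82.  1. 86.  4.]
tray f1 x-75 y-25 None
tray f1 x-75 y25 None
hi None
tray f1 x-45 y-25 None
tray f1 x-45 y25 None
hi None
tray f1 x28 y-25 None
tray f1 x28 y25 None
hi None
[180.0, 14.896902673401417, 8.284664048785155] [541.03651254 223.29711341   8.28466405]
dropper [729. 137.   5.]
tee [719. -17.   5.]
salts [ 739. -126.    5.]
```

```bash
python3 - <<'E'
from h import *
p=[527.2,-224.2]; yaw=-100.5
goto(p+[130],down(yaw)); grip(85); st("above")
move_l(p+[60],speed=150); st()
move_l(p+[10],speed=80); st("low")
grip(30,40); st("gripped")
move_l(p+[20],speed=50); move_l(p+[110],speed=150); st("lifted")
cv2.imwrite("pics/l_s.png",get_image("scene")[130:280,120:320,::-1].repeat(3,0).repeat(3,1))
E
```

```text
above t 4.87 tcp [ 527.4 -223.8  130. ] rot [-180.     0.  -100.5] F [-0.6  0.5 -0. ] w 85.4 j6 70.4
 t 5.48 tcp [ 527.6 -224.4   60.3] rot [-180.    -0.  -100.5] F [-0.8 -0.1  0.3] w 85.0 j6 70.4
low t 6.26 tcp [ 527.3 -224.3    9.9] rot [ 180.    -0.  -100.5] F [ 0.1 -0.  -0. ] w 85.1 j6 70.4
gripped t 6.83 tcp [ 527.2 -224.2   10.1] rot [-180.    -0.  -100.5] F [0.  0.6 0.4] w 30.1 j6 70.4
lifted t 7.93 tcp [ 526.4 -223.8  109.1] rot [ 179.9    0.  -100.5] F [-0.6  0.7 -1. ] w 30.0 j6 70.4
```

View pics/l_s.png

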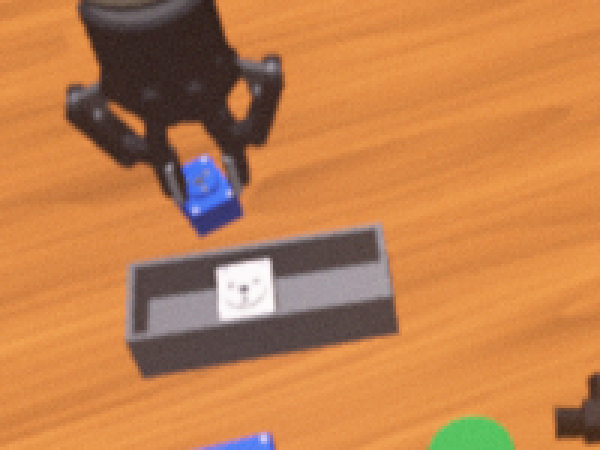

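Closed to 30 mm with no cassette, so the grasp missed; it still lies in the bin. I'll look at where the fingers are relative to the TCP.

```bash
python3 - <<'E'
from h import *
o=get_obs(); T=o["tcp_pos"]; st()
out=[]
for n in C:
    im=get_image(n); q=proj(n,[T,T+[0,0,18.7]]); print(n,q.round(1))
    s=5; u,v=q[0]; x0,y0=int(u-40),int(v-40)
    c=cv2.resize(im[y0:y0+90,x0:x0+80,::-1],None,fx=s,fy=s,interpolation=cv2.INTER_CUBIC)
    for k,col in ((0,(0,255,255)),(1,(0,255,0))): cv2.circle(c,tuple(int(a) for a in (q[k]-(x0,y0)+.5)*s),4,col,1)
    out.append(c)
cv2.imwrite("pics/tcp.png",np.hstack(out))
E
```

```text
t 7.98 tcp [ 526.  -223.5  108.4] rot [ 1.798e+02  1.000e-01 -1.005e+02] F [ 0.5 -0.2 -1. ] w 30.0 j6 70.4
scene [[194.1 204.4]
 [192.1 198.5]]
top [[445.9 202.8]
 [448.1 201.5]]
```

View pics/tcp.png

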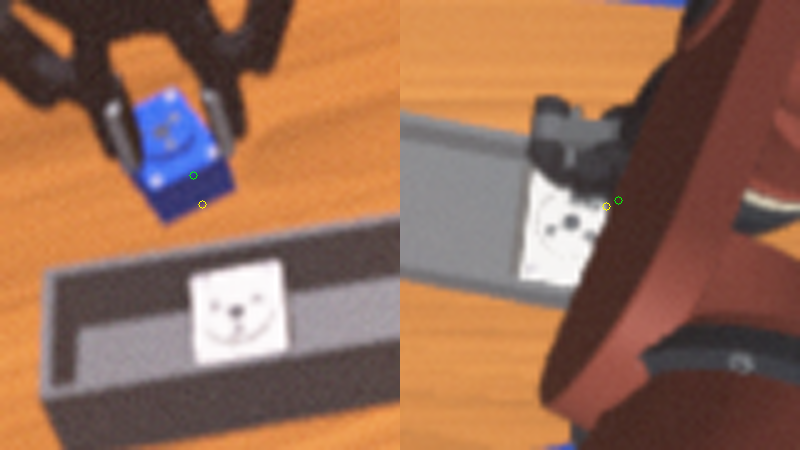

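```bash
python3 - <<'E'
from h import *
goto([560,-40,100],down(8.3)); grip(0); wait(.3); o=get_obs(); T=o["tcp_pos"]; st()
out=[]
for n in C:
    im=get_image(n); q=proj(n,[T,T+[0,0,18.7]]); print(n,q.round(1))
    s=5; u,v=q[0]; x0,y0=int(u-40),int(v-50)
    c=cv2.resize(im[y0:y0+90,x0:x0+80,::-1],None,fx=s,fy=s,interpolation=cv2.INTER_CUBIC)
    for k,col in ((0,(0,255,255)),(1,(0,255,0))): cv2.circle(c,tuple(int(a) for a in (q[k]-(x0,y0)+.5)*s),4,col,1)
    out.append(c)
cv2.imwrite("pics/tcp2.png",np.hstack(out))
move_l([560,-40,30],speed=150); st()
for z in range(26,1,-4):
    move_l([560,-40,z],speed=40); o=get_obs(); print(z,o["tcp_pos"].round(1),o["wrist_force"].round(1))
    if abs(o["wrist_force"][2])>5: break
E
```

```text
t 10.18 tcp [560. -40. 100.] rot [-180.    -0.     8.3] F [-0.6  0.2 -0.8] w 0.0 j6 -19.5
scene [[281.5 192.1]
 [281.  186.2]]
top [[362.5 189.2]
 [363.1 187.7]]
 t 10.9 tcp [560.4 -40.1  30.2] rot [180.   -0.    8.3] F [0.3 0.1 0.2] w 0.3 j6 -19.5
26 [560.7 -40.1  26.9] [-0.2 -0.6 -0.4]
22 [559.8 -39.9  21.9] [ 0.7  0.4 -0.2]
18 [559.6 -39.9  17.6] [-0.6  0.3  0.3]
14 [559.6 -39.9  13.6] [ 0.8 -0.7  0.7]
10 [559.6 -39.9   9.6] [-0.1  0.5 -0.6]
6 [559.6 -39.9   5.6] [-0.6  0.9 -0.9]
2 [559.6 -39.9   1.6] [ 0.2 -0.5  0.2]
```

View pics/tcp2.png

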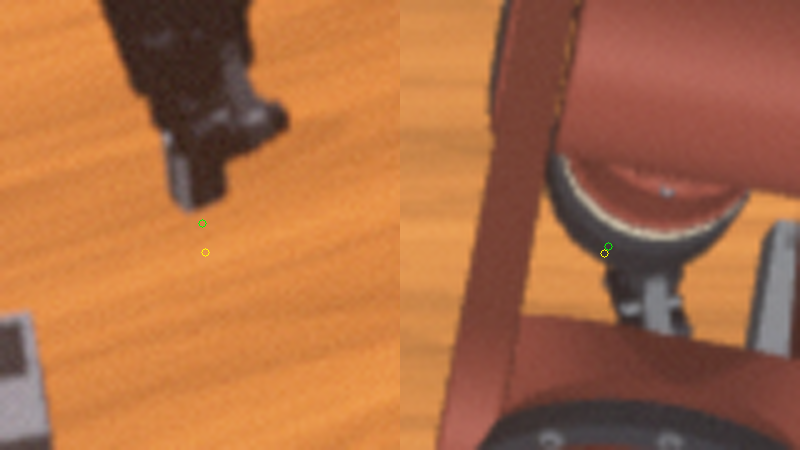

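With the fingers shut, the tip appears about 9 px (about 28 mm) above the reported TCP in the scene view, and there was no bench contact at z=1.6. I'll probe downward gently to measure it.

```bash
python3 - <<'E'
from h import *
for z in np.arange(-1,-45,-2.):
    move_l([560,-40,float(z)],speed=30); o=get_obs(); F=o["wrist_force"]
    if z%4==1 or abs(F[2])>3: print(z,o["tcp_pos"].round(1),F.round(1),round(o["t"],2))
    if abs(F[2])>3: break
E
```

```text
-3.0 [559.9 -40.   -3.1] [-0.4 -0.1 -0.3] 13.15
-7.0 [559.8 -40.   -7.2] [-0.7 -0.1 -1.1] 13.65
-11.0 [559.8 -40.  -11.2] [ 0.  -0.1 -0.3] 14.15
-15.0 [559.8 -40.  -15.2] [-0.1  0.1 -0.2] 14.65
-19.0 [559.8 -39.9 -19.2] [ 0.5 -0.1 -0.2] 15.15
-23.0 [559.8 -40.  -23.2] [0.2 0.5 0.2] 15.65
-27.0 [559.8 -40.  -27.2] [-0.1 -0.3  0.5] 16.15
-31.0 [559.8 -40.  -31.2] [ 0.6 -0.6  0.8] 16.65
-35.0 [559.8 -40.  -35.2] [ 0.1 -0.1  0.1] 17.15
-39.0 [560.6 -40.1 -36.7] [-5.1  0.6 13.6] 17.65
```

```bash
python3 - <<'E'
from h import *
move_l([560,-40,-35],speed=40); wait(.2); st()
im=get_image("scene"); P=np.array([560,-40,0.])
R=Rz(8.3); foot=P+np.array([[a,b,0] for a,b in((-14.5,-11),(14.5,-11),(14.5,11),(-14.5,11))])@R.T
q=proj("scene",foot); s=9; x0,y0=(q.mean(0)-[40,50]).astype(int)
c=cv2.resize(im[y0:y0+66,x0:x0+80,::-1],None,fx=s,fy=s,interpolation=cv2.INTER_CUBIC)
cv2.polylines(c,[np.int32((q-(x0,y0)+.5)*s)],True,(0,255,255),1)
cv2.imwrite("pics/tcp3.png",c); print(x0,y0,q.round(1))
E
```

```text
t 18.1 tcp [559.4 -39.9 -35.7] rot [-1.8e+02  1.0e-01  8.3e+00] F [-0.6  0.8 -0.1] w -0.1 j6 -19.5
244 170 [[277.1 218.4]
 [283.  226.6]
 [291.1 222.6]
 [285.1 214.6]]
```

View pics/tcp3.png

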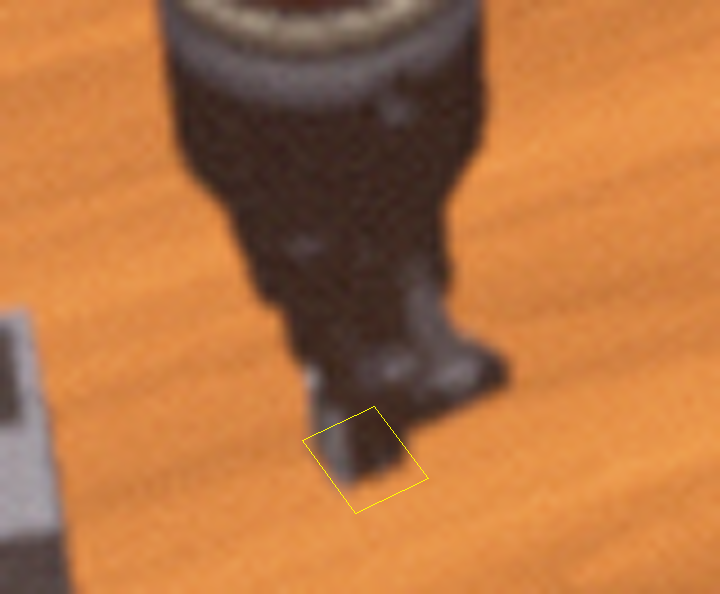

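Bench contact comes at a reported z of about -36.8, so the reported TCP is about 37 mm beyond the real finger ends. Horizontally it agrees within a few mm (foot at scene (284,220)). I'll correct for this along the tool axis and retry the pick, watching the force.

```bash
cat >> h.py <<'E'
OFF=36.8
def tz(ori): return Rt.from_euler('xyz',ori,degrees=True).as_matrix()[:,2]
def cmd(tip,ori): return (np.array(tip,float)+OFF*tz(ori)).tolist()
def F(): return get_obs()["wrist_force"]
E
python3 - <<'E'
from h import *
ori=down(-100.5); p=[527.2,-224.2]
move_l(cmd([560,-40,60],down(8.3)),speed=300)
goto(cmd(p+[110],ori),ori); grip(85)
move_l(cmd(p+[45],ori),speed=180)
for z in (35,25,17,10):
    move_l(cmd(p+[z],ori),speed=60); f=F(); print(z,f.round(1))
    if abs(f).max()>6: break
grip(30,40); st("grip")
if get_obs()["grip_width"]>34:
    move_l(cmd(p+[z+10],ori),speed=50); move_l(cmd(p+[100],ori),speed=180); st("lift")
cv2.imwrite("pics/l2.png",get_image("scene")[130:280,120:320,::-1].repeat(3,0).repeat(3,1))
E
```

```text
35 [-0.7 -0.2  0.4]
25 [-0.2 -0.1  0.9]
17 [-0.4  0.1 -0.8]
10 [ 0.1 -0.7 -0.6]
grip t 22.85 tcp [ 527.6 -224.4  -26.4] rot [-179.9   -0.  -100.5] F [-0.2 -0.9  0.7] w 39.6 j6 70.4
lift t 23.79 tcp [ 526.6 -223.9   62.6] rot [ 180.     0.  -100.5] F [-0.4  0.  -0.9] w 39.2 j6 70.4
```

View pics/l2.png

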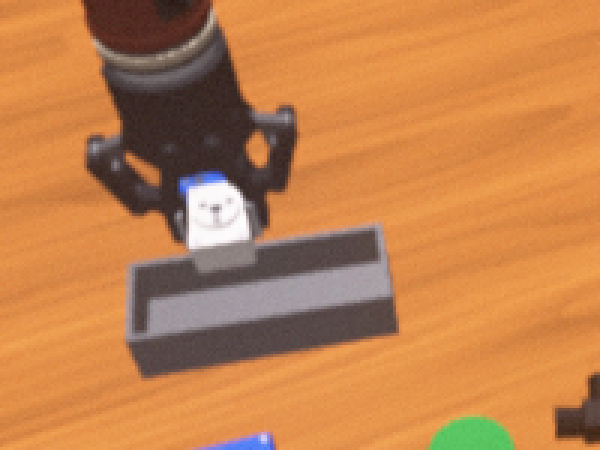

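The cassette is held: width 39.4 mm, and the scene shows it between the fingers. Now I set it down on the clear bench.

```bash
python3 - <<'E'
from h import *
ori=down(-81.7); p=[530,0]
goto(cmd(p+[60],ori),ori)
move_l(cmd(p+[12],ori),speed=150)
for z in (6,4,3,2.,1.5):
    move_l(cmd(p+[z],ori),speed=40); f=F(); print(z,f.round(1),get_obs()["tcp_pos"].round(1))
    if f[2]>3: break
grip(60); st("rel")
T=get_obs()["tcp_pos"]; print("cassette across-jaw location: world", T.round(1))
wait(.3)
move_l(cmd(p+[80],ori),speed=200); goto(cmd([430,-130,120],down(-81.7)),down(-81.7)); st()
ims={n:get_image(n) for n in C}; pickle=__import__("pickle"); pickle.dump(ims,open("m2.pkl","wb"))
cv2.imwrite("pics/b_s.png",ims["scene"][:,:,::-1]); cv2.imwrite("pics/b_t.png",ims["top"][:,:,::-1])
E
python3 - <<'E'
import cv2,numpy as np
a=cv2.imread("pics/b_s.png");b=cv2.imread("pics/b_t.png")
cv2.imwrite("pics/b.png",np.hstack([cv2.resize(a[100:320,200:420],(400,400)),cv2.resize(b[100:300,220:420],(400,400))]))
E
```

```text
6 [ 0.2  0.6 -0.9] [ 5.305e+02 -1.000e-01 -3.030e+01]
4 [-0.4  0.5 -1.7] [ 5.30e+02  1.00e-01 -3.28e+01]
3 [ 0.4 -0.1 -1.1] [529.9   0.  -33.9]
2.0 [0.7 0.4 3.1] [530.4  -0.  -34.4]
rel t 26.6 tcp [529.9  -0.  -34.9] rot [180.    0.  -81.7] F [ 0.6 -0.3 -0.2] w 59.9 j6 74.1
cassette across-jaw location: world [529.9  -0.  -34.9]
 t 28.16 tcp [ 429.6 -129.4   82.1] rot [ 1.799e+02  1.000e-01 -8.180e+01] F [ 0.7 -0.1  0.9] w 59.9 j6 56.0
```

View pics/b.png

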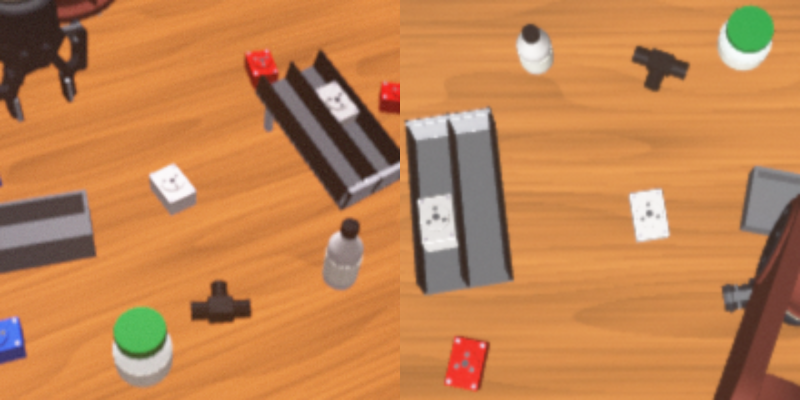

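The cassette lies flat on the bench, let go, at about scene (295,203) and top (345,207). I fit its pose and refit the tray to get a camera bias.

```bash
cat > run3.py <<'E'
from fitall import *
ims=pickle.load(open("m2.pkl","rb")); rt,_=pickle.load(open("fit.pkl","rb"))
N={n:neutral(ims[n])|(ims[n].min(2)>130) for n in C}
m={"scene":comp(N["scene"],(295,203,26,28)),"top":comp(N["top"],(344,207,18,26))}
CB=np.vstack([box(-29,29,-20,20,0,28)])
for cams in (("scene","top"),("top",),("scene",)):
    p,c=fit(lambda p:at(p,CB),{n:m[n] for n in cams},(530,0,8)); print("new",cams,p.round(2),round(c))
ims0=pickle.load(open("m.pkl","rb"))[1]
w={n:white(ims0[n],b) for n,b in {"top":(239,211,24,32)}.items()}
# old: params x,y in tray frame
def om(p): return traypt(rt,TOP@Rz(p[2]).T+[p[0],p[1],16])
p,c=fit(om,w,(-15,25,0)); print("old tray-frame",p.round(2),round(c))
E
python3 run3.py
```

```text
new ('scene', 'top') [530.82  -0.84   7.22] 17
new ('top',) [531.07  -1.1    8.72] 2
new ('scene',) [5.2913e+02 7.0000e-02 5.7000e+00] 10
old tray-frame [-30.08  25.1    2.46] 26
```

```bash
python3 - <<'E'
from h import *
ori=down(8.3); p=[530.5,0]
goto(cmd(p+[80],ori),ori); grip(85)
move_l(cmd(p+[35],ori),speed=200)
move_l(cmd(p+[3],ori),speed=80); print(F().round(1))
grip(45,40); st("grip")
z0=get_obs()["tcp_pos"][2]+OFF; print("tip z",z0)
move_l(cmd(p+[12],ori),speed=60); move_l(cmd(p+[110],ori),speed=200); st("up")
rt=np.array([541.2,223.8,8.4]); 
to=trayor(rt); hov=cmd(traypt(rt,[-42,-25,70])[0],to)
goto(cmd(traypt(rt,[-42,-25,110])[0],to),to); move_l(hov,speed=150); wait(.2); st("hover")
for n in C: cv2.imwrite(f"pics/hv_{n}.png",get_image(n)[:,:,::-1])
a=cv2.imread("pics/hv_scene.png");b=cv2.imread("pics/hv_top.png")
cv2.imwrite("pics/hv.png",np.hstack([cv2.resize(a[80:240,310:470],(480,480),interpolation=cv2.INTER_CUBIC),cv2.resize(b[130:250,190:310],(320,480))]))
E
```

```text
[ 0.1 -1.1 -0.1]
grip t 31.07 tcp [ 5.313e+02 -1.000e-01 -3.310e+01] rot [ 1.8e+02 -1.0e-01  8.3e+00] F [-0.  -0.1  0.6] w 57.4 j6 -15.9
tip z 3.671278606676701
up t 32.02 tcp [5.296e+02 1.000e-01 7.240e+01] rot [-1.8e+02  1.0e-01  8.3e+00] F [ 0.8  0.1 -1.5] w 57.2 j6 -15.9
hover t 33.47 tcp [514.5 194.3  86.2] rot [-180.    14.7    8.4] F [ 0.2  0.6 -0.8] w 57.4 j6 3.9
```

View pics/hv.png

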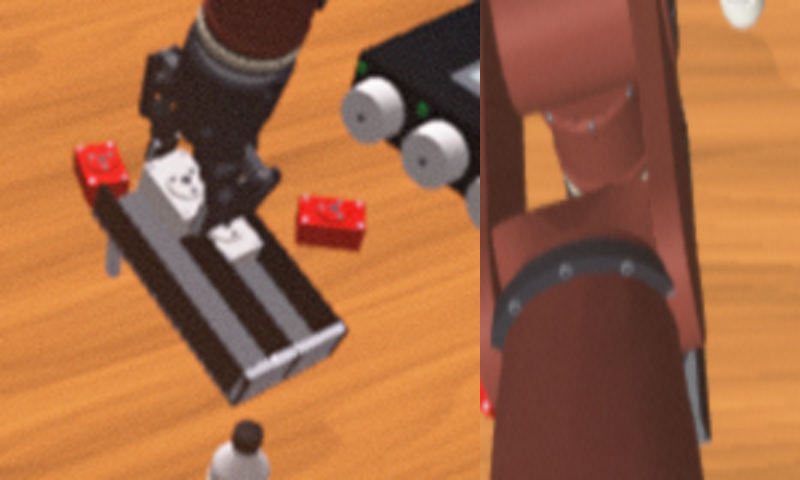

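```bash
python3 - <<'E'
from h import *
a=cv2.imread("pics/hv_scene.png"); rt=np.array([541.2,223.8,8.4])
x0,y0,w,h,s=325,95,80,75,9
im=cv2.resize(a[y0:y0+h,x0:x0+w],None,fx=s,fy=s,interpolation=cv2.INTER_CUBIC)
CB=box(-29,29,-20,20,-3,25)+[-42,-25,70]
draw(im,"scene",traypt(rt,CB),BE,(0,255,255),s,(x0,y0))
draw(im,"scene",traypt(rt,CB+[-9.5,0,-1.2]),BE,(255,0,255),s,(x0,y0))
for X in (box(-100,100,-52,-48,0,38),box(-100,100,-2,2,0,38)): draw(im,"scene",traypt(rt,X),BE,(0,255,0),s,(x0,y0))
cv2.imwrite("pics/hvo.png",im)
E
```

```text
(no output)
```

View pics/hvo.png

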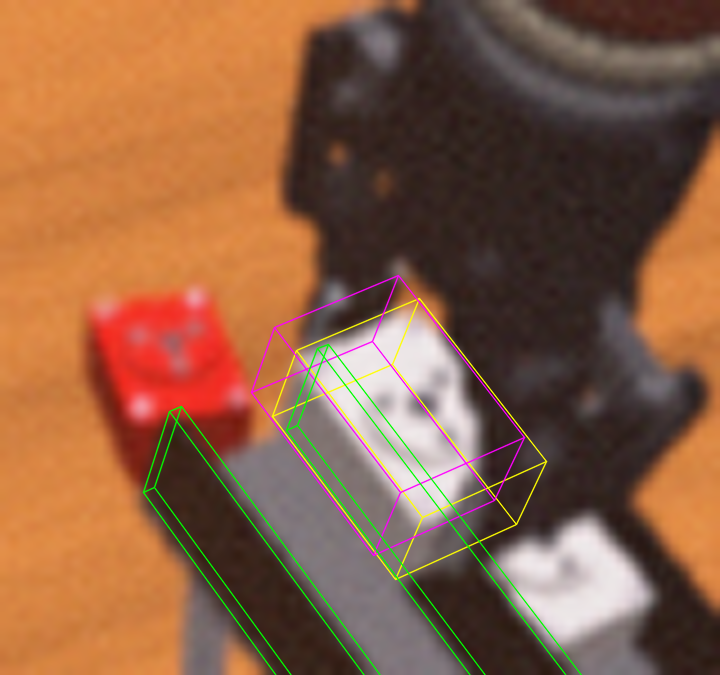

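The yellow (tool-axis offset) model matches the held cassette's left and front edges, over the free lane. I lower it with force checks.

```bash
python3 - <<'E'
from h import *
rt=np.array([541.2,223.8,8.4]); to=trayor(rt); R,t=TR(rt)
def tip():
    return R.T@(get_obs()["tcp_pos"]-OFF*tz(to)-t)
ok=True
for z in (46,38,30,22,14,9,7,6,5,4,3,2,1):
    move_l(cmd(traypt(rt,[-42,-25,z])[0],to),speed=60 if z>6 else 30); f=R.T@F()
    print(z,f.round(1),tip().round(1))
    if abs(f).max()>4.5: break
st()
cv2.imwrite("pics/lw.png",cv2.resize(get_image("scene")[95:215,330:450,::-1],(720,720),interpolation=cv2.INTER_CUBIC))
E
```

```text
46 [ 0.6 -0.3 -0.6] [-42.4 -25.   45.2]
38 [ 0.5  0.4 -0.3] [-42.4 -25.   37.4]
30 [ 0.6  0.7 -1.2] [-42.5 -25.1  29.2]
22 [-0.6 -1.  -0.7] [-42.5 -25.   21.2]
14 [ 0.5  0.7 -0.5] [-42.6 -25.1  13.2]
9 [ 0.2 -0.3 -1.5] [-42.4 -25.1   8.5]
7 [ 0.3 -0.4 -1.5] [-42.1 -25.    6.9]
6 [ 0.6 -0.  -0.4] [-42. -25.   6.]
5 [-0.6  0.6 -0.6] [-42.1 -25.    4.9]
4 [ 0.2  0.6 -1.1] [-42.1 -25.    3.9]
3 [-0.  -0.1 -0.3] [-41.9 -25.    3.1]
2 [-2.8 -0.5  5.2] [-41.8 -25.    3.1]
 t 37.0 tcp [496.3 191.9  20.1] rot [180.   14.9   8.4] F [-1.3 -0.7  5.7] w 57.1 j6 3.9
```

View pics/lw.png

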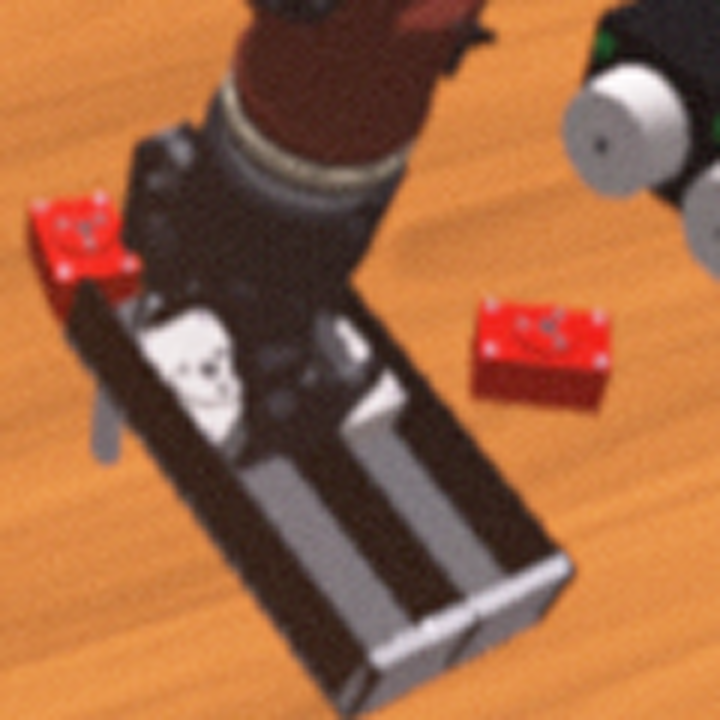

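It bottomed at the expected height (contact at tip z about 3), lies inside the lane, and x is about -42. I slide it down while gripped, then let go, shut the fingers and push the last part.

```bash
cat >> h.py <<'E'
rt=np.array([541.2,223.8,8.4]); to=trayor(rt); R,t=TR(rt)
def tip(): return R.T@(get_obs()["tcp_pos"]-OFF*tz(to)-t)
def L(x,y,z,v): move_l(cmd(traypt(rt,[x,y,z])[0],to),speed=v)
def FT(): return R.T@F()
E
python3 - <<'E'
from h import *
wait(.2)
L(-42,-25,3,30); print(FT().round(1))
for x in (-25,-5,15,30):
    L(x,-25,3.,60); print(x,FT().round(1))
    if abs(FT()).max()>20: break
grip(72); st("rel"); print(tip().round(1))
L(x,-25,60,150); st()
grip(0)
L(x-29-16-12,-25,60,150); st()
cv2.imwrite("pics/dr.png",cv2.resize(get_image("scene")[95:215,330:450,::-1],(720,720),interpolation=cv2.INTER_CUBIC))
E
```

```text
[ 0.6 -0.5  2.4]
-25 [ 1.2 -0.6  1.3]
-5 [ 1.5 -0.3  2.5]
15 [1.5 0.2 2.4]
30 [ 1.6 -0.   2.6]
rel t 39.6 tcp [563.8 201.8   1. ] rot [180.   15.    8.4] F [-0.7  1.4  0.8] w 71.8 j6 3.5
[ 29.1 -25.    2.1]
 t 40.13 tcp [579.4 204.1  56.8] rot [-180.    14.9    8.4] F [-1.4  0.  -1.1] w 72.3 j6 3.6
 t 41.34 tcp [525.6 196.3  71.7] rot [-180.    14.8    8.4] F [0.  0.4 0.6] w 0.2 j6 3.9
```

View pics/dr.png

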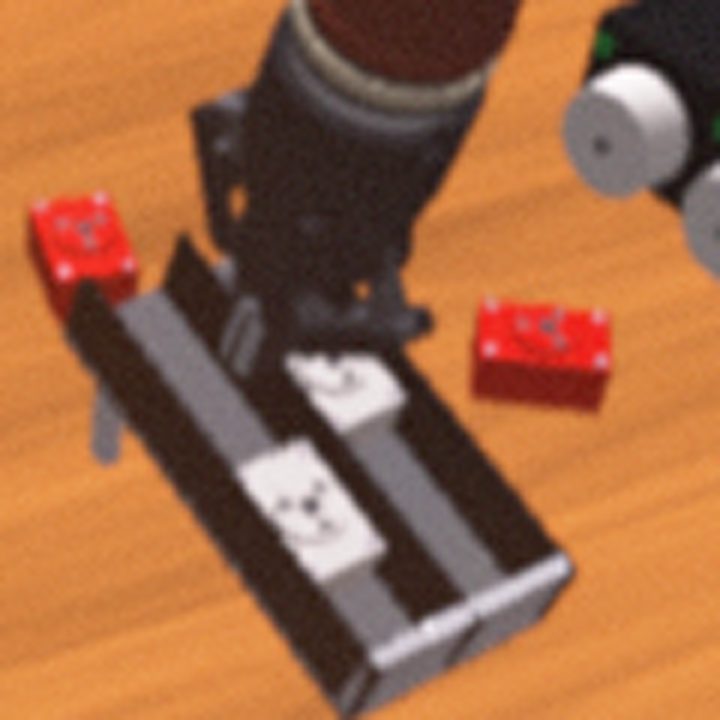

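The new cassette is flat in its lane at about x=30 (scene crop (310,510)), and the fingers are shut behind it. Pushing it home.

```bash
cat >> h.py <<'E'
def push(y,x0,xfast,xmax,z=5,lim=8):
    L(x0,y,z+6,150); L(x0,y,z,50); print("down",FT().round(1),tip().round(1))
    if abs(FT()).max()>5: return None
    L(xfast,y,z,60); print("fast",FT().round(1),tip().round(1))
    x=xfast
    while x<xmax:
        x+=2; L(x,y,z,25); f=FT()
        if abs(f[0])>4: print(x,f.round(1),tip().round(1))
        if abs(f[0])>lim: return x
    print("no stop",f); return None
E
python3 - <<'E'
from h import *
r=push(-25,-27,14,46); print(r,tip().round(1)); st()
cv2.imwrite("pics/pu.png",cv2.resize(get_image("scene")[95:215,330:450,::-1],(720,720),interpolation=cv2.INTER_CUBIC))
E
```

```text
down [ 0.7 -1.   0. ] [-26.6 -25.    5.6]
fast [-0.6  0.1  1.2] [ 13.8 -25.    4.7]
28 [-6.2 -0.1  3.1] [ 25.6 -25.1   4.9]
30 [-12.6  -1.1   7.2] [ 25.4 -25.1   4.9]
30 [ 25.4 -25.1   4.9]
 t 44.97 tcp [561.1 201.3   4.7] rot [180.   15.5   8.4] F [-10.   -2.6  10.1] w -0.0 j6 3.5
```

View pics/pu.png

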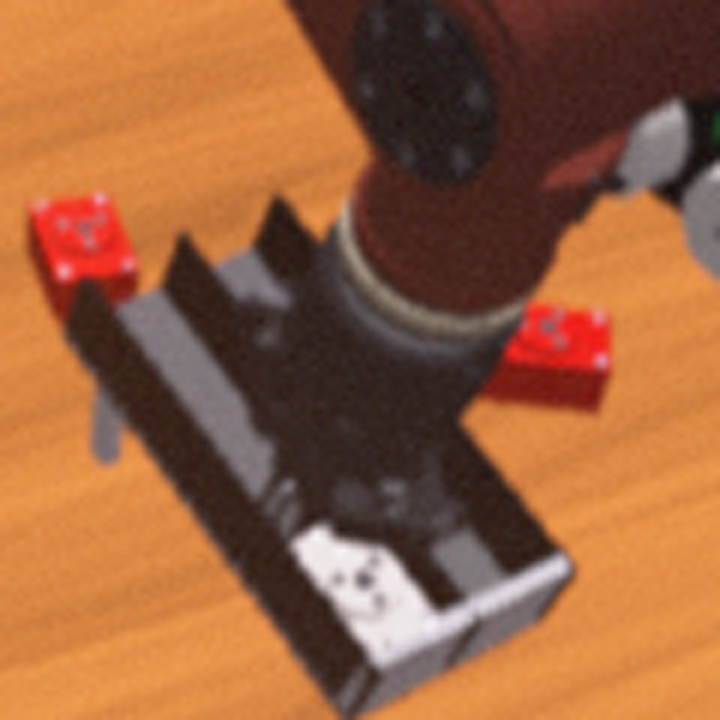

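Stopped against the plate at tip x=25.4, and the cassette touches the stop in the picture. Now the stuck one.

```bash
python3 - <<'E'
from h import *
L(10,-25,5,100); L(10,-25,75,200)
L(-84,25,75,250); L(-84,25,12,150); L(-84,25,5,50); print("down",FT().round(1),tip().round(1),round(get_obs()["t"],1))
if abs(FT()).max()<5:
    x=-76; L(x,25,5,60); print(x,FT().round(1),tip().round(1))
    while x<60:
        x+=4 if x<16 else 2; L(x,25,5,50 if x<16 else 25); f=FT(); p=tip()
        if abs(f[0])>3: print(x,f.round(1),p.round(1))
        if abs(f[0])>(8 if p[0]>23 else 30): break
print(x,tip().round(1)); st()
cv2.imwrite("pics/pu2.png",cv2.resize(get_image("scene")[95:215,330:450,::-1],(720,720),interpolation=cv2.INTER_CUBIC))
E
```

```text
down [-0.7 -0.6  0.3] [-83.7  25.    5.5] 47.3
-76 [ 1.3 -0.3  0.2] [-75.3  25.1   5.4]
28 [-7.1 -0.7  3.5] [25.5 24.9  4.9]
30 [-13.4  -1.3   7. ] [25.3 24.9  4.9]
30 [25.3 24.9  4.9]
 t 55.14 tcp [553.6 250.8   4.7] rot [179.9  15.5   8.4] F [-10.9  -2.9  10.2] w -0.1 j6 7.2
```

View pics/pu2.png

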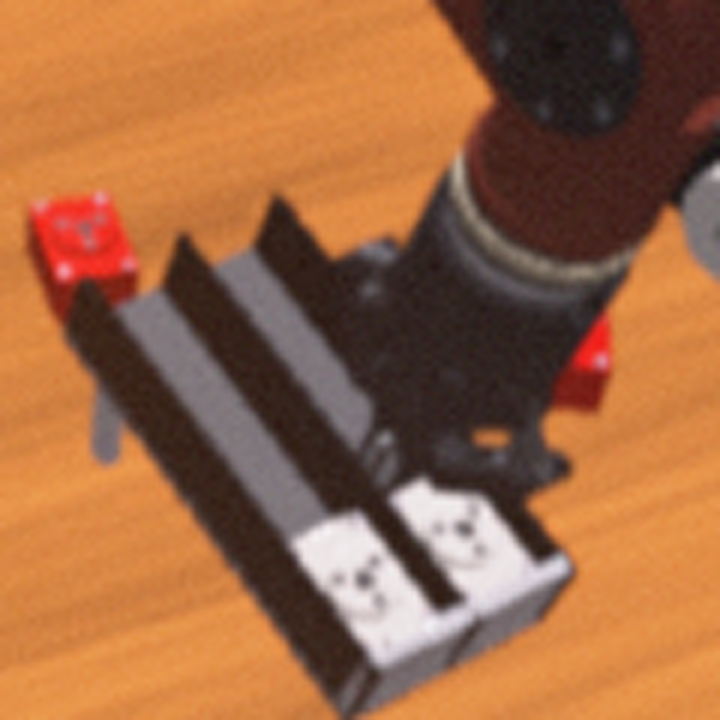

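Both are at the stop, with matching stop positions (25.4 and 25.3). I retract and take a last look.

```bash
python3 - <<'E'
from h import *
L(10,25,5,100); L(5,25,80,200)
goto(cmd([430,-60,150],down(8.3)),down(8.3)); wait(.2); st()
a,b=get_image("scene"),get_image("top")
cv2.imwrite("pics/fin.png",np.hstack([cv2.resize(a[120:270,330:460,::-1],(480,553),interpolation=cv2.INTER_CUBIC),cv2.resize(b[100:300,215:315,::-1],(276,553),interpolation=cv2.INTER_CUBIC)]))
E
```

```text
t 57.56 tcp [430.8 -59.4 113.3] rot [-180.    -0.     8.4] F [ 0.  -0.4  0.3] w -0.2 j6 -25.5
```

View pics/fin.png

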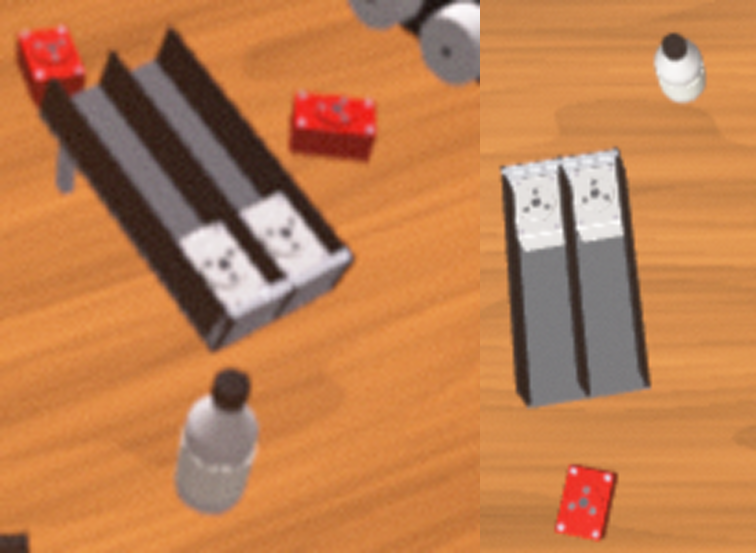

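The picture shows both cassettes flat, hub up and against the stop (scene crop (222,265) and (285,235)). The arm is clear and the bottle stands where it was.

```bash
python3 - <<'E'
from station import *
print(sign_off())
E
```

```text
the job is handed in; nothing more can be done
None
```

I took the white cassette out of the bin by its long sides, set it flat on the bench and let go. I then took it again by its short ends and laid it in the free lane at about x = -42 mm. I slid it down gripped, let go, and pushed it against the stop with the fingers shut. The stuck cassette was pushed home the same way. The job is handed in at about 57.6 s on the robot's clock; no verdict was reported.

**Last checks:**
- **Stop contact:** Both pushes ended at about 13 N, with the finger ends at x = 25.4 and 25.3 mm.
- **Last pictures:** Both cassettes lie flat, hub up, each in its own lane at the stop, with the arm clear. The dropper bottle stands where it was. I did not fit the final cassette poses numerically or look at the jar and tee again at the end, but nothing was moved near them.

**What failed or disagreed:**
- **First grasp missed:** The reported TCP turned out to be about 37 mm beyond the real finger ends. I measured this by touching the bench and corrected for it on every later move.
- **Tray position:** The two cameras disagreed on it by about 5 mm along x, roughly along the lanes. The force-checked pushes made that harmless.

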